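# Set the table easel's mast to the index and flip its cam lever shut

### The job

On the shop counter, pull the sloping table easel's mast out by its wooden cross bar until the bar is level with the yellow index on the scale, and, still holding the bar there, push the red cam lever fully closed, so that it lies alongside the mast. The clamp is worn and does not carry the mast by itself, so finish still holding the bar at the index with the lever shut; leave the index where it is, and leave the bottle, jar and sketchbook alone.

Things in the scene. Friction and masses are not known exactly. Their poses are not given: they have to be found in the camera images.
- easel: Fixed table easel on a wooden foot frame; a dark steel sleeve (190 x 30 x 26 mm) climbs at 25 degrees. Origin on the counter below the sleeve's upper mouth; x level, the way the sleeve climbs (away from the robot but for yaw), y to the lever's side, z up. Slope direction: (cos 25, 0, sin 25 degrees). The mast's axis leaves the mouth 95 mm above the counter.
- bar (a point): Middle of the wooden cross bar, on its axis, at the mast's upper end. Round, 18 mm thick, level, along the easel's y, 145 mm to each side plus 24 mm thick end caps; its middle 30 mm is a black block. x here is the slope direction. Clear underneath: pinch it from above with a finger up-slope and one down-slope; a lightly gripping hand can slide along it.
- mast (a joint): How far the mast (18 mm square tube with the bar) is out, m: 0 (fully in, as at the start: bar axis 40 mm beyond the mouth along the slope) to 0.11; grows up the slope. The moving part weighs 0.35 to 0.7 kg, has slight friction (0.3 N) and runs back down by itself when let go, lever open or shut.
- index (a joint): Where the yellow index sits on its scale, m, on the mast's count: the bar is level with the index when the two values are equal. The index clip is stiff and stays put.
- mark (a point): The yellow index (30 mm along the slope, 30 mm wide, 7 mm thick, black line across its middle; the bar covers the middle 18 mm when level) on the aluminium scale rail parallel to the mast, 48 mm from its axis on the side away from the lever. The point lies where the bar's axis passes when level with the index, 12 mm above the black line. x is the slope direction.
- lever (a joint): Angle of the red cam lever, rad: 0 closed (along the mast), up to 0.55 open (swung out to the easel's +y side). Turns about the normal to the slope, stays where left (friction about 0.12 N m) and stops dead at 0.
- lever_pivot (a point): Lever's pivot, at the middle of the arm's thickness: 18 mm down-slope of the mouth, 30 mm to the +y side of the mast's axis, 21 mm above it at right angles to the slope.
- lever_tip (a point): Round tip (16 mm) of the lever, 165 mm from the pivot. The arm is 12 mm wide, 14 mm thick, its underside 5 mm above the bar's top: fingers straddling the bar outside the arm meet its flank when they slide along the bar towards the mast. With the bar at the index they meet it between 95 mm from the pivot and its tip.
- medium: Bystander: amber bottle, 48 mm across, 110 mm tall; origin under its base.
- jar: Bystander: jar with black lid, 52 mm across, 60 mm tall; origin under its base.
- sketchbook: Bystander: yellow sketchbook lying flat, 150 x 105 x 16 mm; origin under its middle.

How it is judged:
By the outcome, as a careful person would: the job done as asked, in the order asked, and still so for the second after the job is handed in, while the arm keeps its last pose, push and grip.
It also fails if it takes over 42 s, if anything falls off the work surface, if the arm or the gripper's body presses on something with over 40 N, if the wrist force passes 120 N, or if a joint passes its speed limit or range.

### The arm

A 7-joint arm with a two-finger parallel gripper is mounted at the origin on the work surface. World frame = base frame: x ahead of the robot, y to its left, z up, the work surface at z = 0. Lengths are in m, angles in rad, forces in N, time in s.
With the tool pointing down it reaches from about 0.425 to 0.825 m from the base axis. Payload 3.6 kg.
Tool frame: the origin (TCP) lies on the centre line of the jaws, within the pads' length; the fingertips stand 25 mm ahead of it and the grasp point (between the pads) lies 6 mm ahead of it; z points along the fingers, y is the line along which they close (so a half turn about z gives the same grasp; the last joint's range is limited). The gripper opens to 85 mm and grips with 20 to 120 N. Pads are 22 mm wide; open, the fingers measure 114 mm over their backs; the gripper's body (76 mm by 85 mm) begins 54 mm behind the grasp point. The pads swing forward as they close: fully open they stand 13 mm farther back than shut.
Start: joints at [1.308, 0.615, -0.013, 1.423, 0.008, 1.103, -0.04], TCP at [0.152, -0.632, 0.256] pointing down, gripper open.
Joint ranges: [-3.12, 3.12], [-0.3, 2.06], [-1.34, 1.32], [0.26, 2.42], [-1.36, 4.5], [0.01, 1.98], [-2.84, 2.84]. Speed limits (rad/s): [2.79, 2.79, 3.14, 3.14, 3.14, 3.14, 3.14].

### API

Orientations are given as a unit quaternion [w, x, y, z].
In Python, from cell import env gives the robot as it stands. The module is installed in compiled form; this text tells all that it offers.
- The arm moves only by the tool play_rows, never from a script. Its argument "targets" is a list of rows, each a list of 7 numbers: the shift along the tool's x, y, z each as a share of 0.02 m, from -1 to 1, then the turn, a rotation vector about the tool's x, y, z each as a share of 90 degrees, from -1 to 1, then the finger opening in mm, from 0 to 85.4. A call has 1 to 12 rows; each row shifts and turns the commanded pose from where the row before left it, along the tool's axes as they then stand; what a row does not reach is not made up. A row lasts 1/12 s, in which the tool goes at most 41.7 mm and 7.16 degrees, less where a joint would pass 70% of its speed; a pose out of reach is approached as far as the arm can. A call with a number of a shift or a turn outside -1 to 1 is refused whole. A call with a gripper value outside its range is refused whole. The fingers move at their own pace and stop on an object; "newtons" is the grip in N (left out, the last holds). Time passes only in rows, so rows that do not move let the fingers close. It gives the time, the measured TCP pose, the force, the opening and the grip force at its end, in the units of the state.
- env.read_state(): the state, without advancing time (a new reading comes with each control period).
- env.camera(name): name is "scene" or "top" or "wrist"; returns the picture (400x640x3 uint8, red, green, blue); there is no depth.
- env.get_calibration(name): a dict with "fx", "fy", "cx", "cy" (pixels), "R" (3x3) and "t" (3): a world point X has camera coordinates R X + t; the wrist camera has in their place "hand_eye" (4x4, takes a point from camera to tool coordinates, whose origin is the TCP and whose axes are the flange's). Camera axes: x right, y down, z forward; pixel columns grow to the right and rows downward; lengths in m; the calibration is good to about 2 mm. A picture is of the moment at which its call begins: read the wrist's pose just before it. get_calibration takes no time and is no camera call.
- env.finish_job(): hands the job in; it is judged then, once.
The state is a dict: "time_s": time; "joints": joint angles; "dq": joint speeds; "tau": joint torques, N m; "tcp_pos": TCP position; "tool_rot": TCP orientation; "ft_force": force on the tool from outside, world axes, zero at the start; "torque": the same for the moment, N m; "width": finger opening in m; "gripper_force": force on a finger pad.
Only numpy, scipy, OpenCV 4.12 (cv2) and the standard library are available. Lean on these libraries where they do the work, as an engineer would, in place of code of your own. Each camera call takes 0.05 s, during which the arm holds its last target. There are 200 camera calls.

## Working session

There is one attempt and no reset: what is moved stays moved. The work goes in short steps, Python scripts to look and compute and a tool call to move; the robot and the scene stay as the last step left them, time stands still between calls to the robot, and variables do not carry over. Pictures are saved under pics/ and viewed, at most 10 in all, crops included, and the job is handed in when it is done.

Besides the shell and the picture viewer there is one more tool, called after ">>>" by a JSON object that holds its "method" and its "body". play_rows: Moves the arm, as the interface text tells. Its arguments: {"type":"object","properties":{"targets":{"type":"array"},"newtons":{"type":"number"}},"required":["targets"]}

```bash
mkdir -p pics
cat > h.py <<'E'
import numpy as np, cv2
from cell import env
from scipy.spatial.transform import Rotation as Rn
def ray(cal,u,v):
    d=np.array([(u-cal['cx'])/cal['fx'],(v-cal['cy'])/cal['fy'],1.]);R=np.array(cal['R']);t=np.array(cal['t'])
    return -R.T@t,R.T@d/np.linalg.norm(d)
def tri(rays):
    A=sum(np.eye(3)-np.outer(d,d) for o,d in rays);b=sum((np.eye(3)-np.outer(d,d))@o for o,d in rays)
    return np.linalg.solve(A,b)
def proj(cal,X):
    c=np.array(cal['R'])@X+np.array(cal['t']);return cal['fx']*c[0]/c[2]+cal['cx'],cal['fy']*c[1]/c[2]+cal['cy']
E
python3 - <<'E'
from h import *
print(env.read_state())
for n in('scene','top'):
    im=env.camera(n);cv2.imwrite(f'pics/{n}0.png',im[:,:,::-1]);print(env.get_calibration(n))
print(env.get_calibration('wrist'))
E
```

```text
{'time_s': 0.0, 'joints': array([ 1.3085242 ,  0.61594568, -0.01264357,  1.42493464,  0.00809882,
        1.10342521, -0.04041207]), 'dq': array([-1.82462046e-04,  5.71813794e-04, -1.30585740e-03, -9.03428740e-04,
        6.78861993e-05,  2.53585412e-03,  1.07776766e-03]), 'tau': array([ 3.71647639e-04, -4.69216239e+01,  2.58890809e-01, -1.71034455e+01,
        9.91331530e-03,  9.47592227e-03,  3.92863853e-06]), 'tcp_pos': array([ 0.15169039, -0.63130823,  0.25510899]), 'tool_rot': array([-1.32078419e-03,  9.93054107e-01,  1.17651040e-01, -1.68395375e-04]), 'ft_force': array([ 0.19491531,  1.03569598, -0.12336845]), 'torque': array([ 0.00892799, -0.05242735,  0.0527741 ]), 'gripper_force': 0.0, 'width': 0.08549057080947045}
{'fx': 392.5293836833793, 'fy': 392.5293836833793, 'cx': 320.26467341607923, 'cy': 196.663799047763, 'R': array([[ 0.19540674,  0.980715  ,  0.00377967],
       [ 0.73186485, -0.14325592, -0.66622187],
       [-0.65283233,  0.13295045, -0.74574401]]), 't': array([-0.1009194 , -0.35883073,  1.41477261])}
{'fx': 519.290154635924, 'fy': 519.290154635924, 'cx': 313.36945248456794, 'cy': 206.81795553183275, 'R': array([[-0.02703612, -0.99962387,  0.00460032],
       [-0.99674095,  0.02660768, -0.07615451],
       [ 0.07600346, -0.00664425, -0.99708542]]), 't': array([-0.03930134,  0.59831567,  1.22687945])}
{'fx': 349.99575590455476, 'fy': 349.99575590455476, 'cx': 323.5782741045144, 'cy': 199.03304589532266, 'hand_eye': array([[-7.95679058e-05, -9.60983162e-01, -2.76606860e-01,
         7.06909186e-02],
       [ 9.99999470e-01, -3.60265567e-04,  9.63972044e-04,
        -2.66277196e-04],
       [-1.02601283e-03, -2.76606637e-01,  9.60982682e-01,
        -1.16046772e-01],
       [ 0.00000000e+00,  0.00000000e+00,  0.00000000e+00,
         1.00000000e+00]])}
```

View pics/scene0.png

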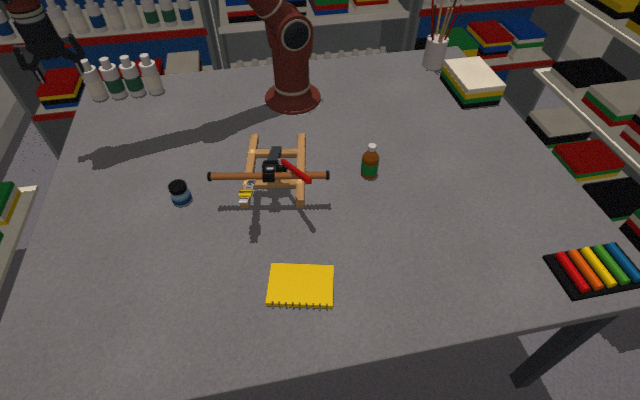

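View pics/top0.png

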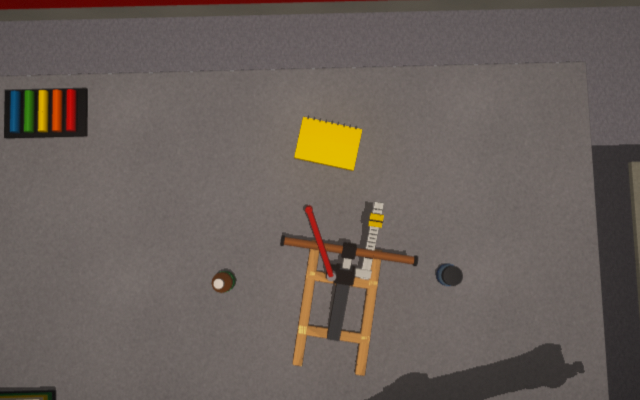

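The scene view shows the bar from (209,175) to (327,175), the red lever from (283,162) to (308,180) and the yellow index near (247,193). In the top view the bar runs (283,240)–(416,261), the lever tip is at (308,208) and the index at (376,221).

Run:
```python
from h import *
s=cv2.imread('pics/scene0.png')[125:225,195:345];t=cv2.imread('pics/top0.png')[190:290,270:430]
a=cv2.resize(s,None,fx=5,fy=5,interpolation=cv2.INTER_CUBIC)[:,:750];b=cv2.resize(t,None,fx=4.6,fy=4.6,interpolation=cv2.INTER_CUBIC)
a=cv2.resize(s,(450,300),interpolation=cv2.INTER_CUBIC);b=cv2.resize(t,(480,300),interpolation=cv2.INTER_CUBIC)
o=np.zeros((600,480,3),np.uint8);o[:300,:450]=a;o[300:]=b
cv2.imwrite('pics/crop1.png',o)
for n,(x0,y0,x1,y1) in dict(scene=(195,125,345,225),top=(270,190,430,290)).items():
    im=cv2.imread(f'pics/{n}0.png');h=cv2.cvtColor(im,cv2.COLOR_BGR2HSV)
    for nm,lo,hi in(('yellow',(22,170,120),(34,255,255)),('red',(0,200,90),(4,255,255))):
        m=cv2.inRange(h,lo,hi);k=np.zeros_like(m);k[y0:y1,x0:x1]=m[y0:y1,x0:x1]
        v,u=np.nonzero(k);print(n,nm,len(u),u.mean(),v.mean(),u.min(),u.max(),v.min(),v.max())
```

```text
scene yellow 68 245.19117647058823 193.4558823529412 239 251 190 196
scene red 177 296.8022598870057 171.5819209039548 281 310 159 183
top yellow 158 375.56962025316454 219.81645569620252 368 383 213 227
top red 349 318.84240687679085 240.40114613180515 306 331 207 275
```

View pics/crop1.png

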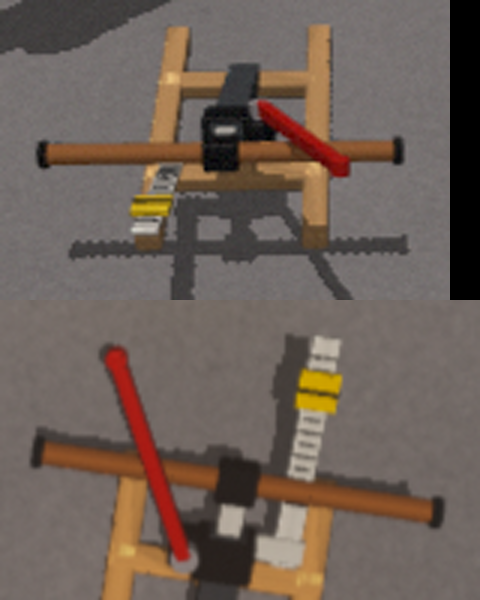

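The crop shows, in full-image pixels:

| Feature | Scene | Top |
|---|---|---|
| Bar cap, -y | (209.3,176.3) | (415.7,260.7) |
| Bar cap, +y | (327.7,175.3) | (282.7,240.3) |
| Index black line | (245.7,193.7) | (376.3,220.3) |
| Lever tip | (309.3,180.3) | (308.7,208.3) |

Run:
```python
from h import *
S=env.get_calibration('scene');T=env.get_calibration('top')
P={}
for n,s,t in(('capR',(209.3,176.3),(415.7,260.7)),('capL',(327.7,175.3),(282.7,240.3)),('idx',(245.7,193.7),(376.3,220.3)),('tip',(309.3,180.3),(308.7,208.3)),('piv',(282.3,160),(330.7,275.7))):
    s=np.add(s,0);X=tri([ray(S,*s),ray(T,*t)]);P[n]=X;print(n,X.round(4),np.round(np.subtract(proj(S,X),s),1),np.round(np.subtract(proj(T,X),t),1))
c=(P['capR']+P['capL'])/2;d=P['capL']-P['capR'];print('bar',c,np.linalg.norm(d),'yaw',np.arctan2(-d[0],d[1]))
yaw=np.arctan2(-d[0],d[1]);c25,s25=np.cos(np.radians(25)),np.sin(np.radians(25))
sl=np.array([c25*np.cos(yaw),c25*np.sin(yaw),s25]);nn=np.array([-s25*np.cos(yaw),-s25*np.sin(yaw),c25]);l=np.array([-np.sin(yaw),np.cos(yaw),0])
v=P['idx']-c;print('idx rel slope/lat/norm',v@sl,v@l,v@nn)
for k in('tip','piv'):
    v=P[k]-c;print(k,v@sl,v@l,v@nn)
```

```text
capR [ 0.4642 -0.2779  0.1085] [-0.5 -0. ] [-0.6  0. ]
capL [0.5178 0.0171 0.1079] [-0.6  0. ] [-0.7 -0.1]
idx [ 0.5559 -0.1911  0.1237] [-0.7  0. ] [-0.8 -0. ]
tip [ 0.5835 -0.0421  0.1678] [-1.  0.] [-1.1 -0.1]
piv [ 0.4362 -0.0881  0.1052] [-0.4  0. ] [-0.5 -0. ]
bar [ 0.49099138 -0.13039074  0.10823233] 0.2997946270050654 yaw -0.17952674029740168
idx rel slope/lat/norm 0.07422280435345309 -0.04813761118623241 -0.017559532127045092
tip 0.0933129367484169 0.10339575970261033 0.022159061157519762
piv -0.05699615329660704 0.03182293642321882 0.023264053303288654
```

```bash
cat >> h.py <<'E'
yaw=-0.1795;c25,s25=np.cos(np.radians(25)),np.sin(np.radians(25))
sl=np.array([c25*np.cos(yaw),c25*np.sin(yaw),s25]);nn=np.array([-s25*np.cos(yaw),-s25*np.sin(yaw),c25]);l=np.array([-np.sin(yaw),np.cos(yaw),0])
bar0=np.array([.4910,-.1304,.1082])
Rg=np.stack([l,sl,-nn],1)
def pose():
    s=env.read_state();q=s['tool_rot'];return np.array(s['tcp_pos']),Rn.from_quat([q[1],q[2],q[3],q[0]]).as_matrix(),s
E
python3 - <<'E'
from h import *
p,R,s=pose()
g=bar0+.037*sl+.125*nn
print(g,'tool shift/20mm',(R.T@(g-p)/.02).round(2))
Rz=Rn.from_euler('z',np.arctan2(*( (R.T@l)[[1,0]] ))).as_matrix()
print('turn z deg',np.degrees(Rn.from_matrix(Rz).as_rotvec()),'then',np.degrees(Rn.from_matrix((R@Rz).T@Rg).as_rotvec()))
E
```

```text
[ 0.4720161  -0.12695531  0.23712535] tool shift/20mm [ 21.47 -20.78   0.95]
turn z deg [  0.           0.         -66.20194126] then [-25.05719632  -0.12262476  -0.02724949]
```

>>> {"method": "play_rows", "body": {"targets": [[0.895,-0.866,0.04,0,0,0,85],[0.895,-0.866,0.04,0,0,0,85],[0.895,-0.866,0.04,0,0,0,85],[0.895,-0.866,0.04,0,0,0,85],[0.895,-0.866,0.04,0,0,0,85],[0.895,-0.866,0.04,0,0,0,85],[0.895,-0.866,0.04,0,0,0,85],[0.895,-0.866,0.04,0,0,0,85],[0.895,-0.866,0.04,0,0,0,85],[0.895,-0.866,0.04,0,0,0,85],[0.895,-0.866,0.04,0,0,0,85],[0.895,-0.866,0.04,0,0,0,85]]}}

```text
time_s: 1.1
tcp_pos: [0.3124, -0.3784, 0.2463]
tool_rot: [-0.0, 0.993, 0.118, -0.0]
ft_force: [-0.7, 0.5, 0.2]
width: 0.0848
gripper_force: 0.0
```

>>> {"method": "play_rows", "body": {"targets": [[0.895,-0.866,0.04,0,0,0,85],[0.895,-0.866,0.04,0,0,0,85],[0.895,-0.866,0.04,0,0,0,85],[0.895,-0.866,0.04,0,0,0,85],[0.895,-0.866,0.04,0,0,0,85],[0.895,-0.866,0.04,0,0,0,85],[0.895,-0.866,0.04,0,0,0,85],[0.895,-0.866,0.04,0,0,0,85],[0.895,-0.866,0.04,0,0,0,85],[0.895,-0.866,0.04,0,0,0,85],[0.895,-0.866,0.04,0,0,0,85],[0.895,-0.866,0.04,0,0,0,85]]}}

```text
time_s: 2.1
tcp_pos: [0.4726, -0.1263, 0.2368]
tool_rot: [-0.0, 0.993, 0.118, -0.0]
ft_force: [0.1, 0.1, 0.0]
width: 0.0853
gripper_force: 0.0
```

>>> {"method": "play_rows", "body": {"targets": [[0,0,0,0,0,-0.0736,85],[0,0,0,0,0,-0.0736,85],[0,0,0,0,0,-0.0736,85],[0,0,0,0,0,-0.0736,85],[0,0,0,0,0,-0.0736,85],[0,0,0,0,0,-0.0736,85],[0,0,0,0,0,-0.0736,85],[0,0,0,0,0,-0.0736,85],[0,0,0,0,0,-0.0736,85],[0,0,0,0,0,-0.0736,85]]}}

```text
time_s: 2.93
tcp_pos: [0.4721, -0.1275, 0.2368]
tool_rot: [-0.0, 0.766, 0.643, -0.0]
ft_force: [-0.8, -0.0, -0.5]
width: 0.0855
gripper_force: 0.0
```

>>> {"method": "play_rows", "body": {"targets": [[0,0,0,-0.0696,0,0,85],[0,0,0,-0.0696,0,0,85],[0,0,0,-0.0696,0,0,85],[0,0,0,-0.0696,0,0,85],[0,0,0,0,0,0,85],[0,0,0,0,0,0,85]]}}

```text
time_s: 3.43
tcp_pos: [0.4711, -0.1273, 0.2366]
tool_rot: [0.165, 0.749, 0.626, 0.137]
ft_force: [-0.4, -0.0, 0.7]
width: 0.0851
gripper_force: 0.0
```

Run:
```python
from h import *
p,R,s=pose();im=env.camera('wrist');cv2.imwrite('pics/wrist1.png',im[:,:,::-1])
print(s['time_s'],p,np.degrees(Rn.from_matrix(R.T@Rg).as_rotvec()),s['joints'].round(2))
np.savez('w1.npz',p=p,R=R)
```

```text
3.4333 [ 0.47106553 -0.12734511  0.23660001] [-0.18978715  0.03630045  0.05509368] [ 0.49  0.28 -0.33  2.22  0.35  0.24 -0.31]
```

View pics/wrist1.png

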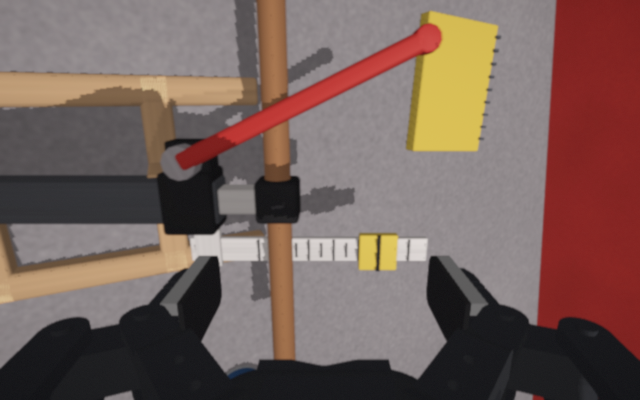

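The wrist view shows the index black line at (378,252) and the bar axis crossing near (279,225). The black block spans u 257–299 around v 198, and the lever runs from the pivot (182,161) to the tip (428,38).

Run:
```python
from h import *
im=cv2.imread('pics/wrist1.png');h=cv2.cvtColor(im,cv2.COLOR_BGR2HSV)
m=cv2.inRange(h,(20,150,90),(35,255,255))[225:280,340:410];v,u=np.nonzero(m);print('idx',u.min()+340,u.max()+340,v.min()+225,v.max()+225)
row=im[240:262,345:405].sum(2).mean(0);print('line u',345+np.argmin(row[20:45])+20)
br=cv2.inRange(h,(5,90,40),(16,230,255))
E_=[]
for y in(20,60,100,225,290,340):
    x=np.nonzero(br[y,240:310])[0]+240;E_.append((x.min(),x.max(),y))
print(E_)
w=np.load('w1.npz');cal=env.get_calibration('wrist');H=np.array(cal['hand_eye'])
def wray(u,v):
    d=np.array([(u-cal['cx'])/cal['fx'],(v-cal['cy'])/cal['fy'],1.]);d/=np.linalg.norm(d)
    return w['R']@H[:3,3]+w['p'],w['R']@H[:3,:3]@d
S=env.get_calibration('scene');T=env.get_calibration('top')
X=tri([wray(378,252),ray(S,245.7,193.7),ray(T,376.3,220.3)]);print('idx3',X,(X-bar0)@sl,(X-bar0)@l,(X-bar0)@nn)
def onplane(u,v,n0):
    o,d=wray(u,v);t=((bar0+n0*nn-o)@nn)/(d@nn);q=o+t*d-bar0;return np.round([q@sl,q@l],4)
for dn in(-.003,0,.003):
  print(dn,[onplane((a+b)/2,y,dn) for a,b,y in E_],onplane(378,252,dn-.012),onplane(278,198,dn+.009),'piv',onplane(182,161,dn+.026),'tip',onplane(428,38,dn+.028))
```

```text
idx 359 395 234 268
line u 378
[(np.int64(258), np.int64(285), 20), (np.int64(260), np.int64(286), 60), (np.int64(240), np.int64(280), 100), (np.int64(268), np.int64(290), 225), (np.int64(271), np.int64(292), 290), (np.int64(273), np.int64(293), 340)]
idx3 [ 0.55766329 -0.19086619  0.12703266] 0.0771897960991189 -0.04759278000230157 -0.015214656210467546
-0.003 [array([0.0023, 0.1173]), array([0.0023, 0.0937]), array([-0.0074,  0.0686]), array([ 0.0023, -0.0205]), array([ 0.0025, -0.0747]), array([ 0.0022, -0.1209])] [ 0.0786 -0.0475] [0.0036 0.0029] piv [-0.0536  0.0318] tip [0.0944 0.1027]
0 [array([0.0027, 0.1167]), array([0.0027, 0.0934]), array([-0.0069,  0.0686]), array([ 0.0028, -0.0194]), array([ 0.0029, -0.0729]), array([ 0.0027, -0.1185])] [ 0.0781 -0.0461] [0.004  0.0037] piv [-0.0524  0.0323] tip [0.0936 0.1022]
0.003 [array([0.0031, 0.1161]), array([0.0031, 0.0931]), array([-0.0063,  0.0687]), array([ 0.0032, -0.0183]), array([ 0.0033, -0.0711]), array([ 0.0031, -0.1162])] [ 0.0776 -0.0448] [0.0044 0.0046] piv [-0.0511  0.0328] tip [0.0928 0.1018]
```

```bash
cat >> h.py <<'E'
def rel():
    p,R,s=pose();d=p-bar0;return np.array([d@sl,d@l,d@nn])
def goto(S,L,N):
    p,R,s=pose();g=bar0+S*sl+L*l+N*nn
    print('rel S,L,N mm',(rel()*1e3).round(1),'shift units',(R.T@(g-p)/.02).round(3),'rot deg',np.degrees(Rn.from_matrix(R.T@Rg).as_rotvec()).round(2),'t',s['time_s'],'w',s['width'],'F',[round(float(s['ft_force']@a),1) for a in(sl,l,nn)],s['gripper_force'])
E
python3 -c "
from h import *
goto(.002,.125,.125)"
```

```text
rel S,L,N mm [ 38.3  -0.4 124.8] shift units [ 6.272 -1.809 -0.008] rot deg [-0.01  0.    0.04] t 3.4833 w 0.08501504912087707 F [0.6, -0.2, 0.7] 0.0
```

>>> {"method": "play_rows", "body": {"targets": [[0.784,-0.226,0,0,0,0,85],[0.784,-0.226,0,0,0,0,85],[0.784,-0.226,0,0,0,0,85],[0.784,-0.226,0,0,0,0,85],[0.784,-0.226,0,0,0,0,85],[0.784,-0.226,0,0,0,0,85],[0.784,-0.226,0,0,0,0,85],[0.784,-0.226,0,0,0,0,85],[0,0,0,0,0,0,85],[0,0,0,0,0,0,85]]}}

```text
time_s: 4.32
tcp_pos: [0.4645, 0.0032, 0.2223]
tool_rot: [0.167, 0.748, 0.627, 0.139]
ft_force: [0.7, -0.1, -0.5]
width: 0.0852
gripper_force: 0.0
```

>>> {"method": "play_rows", "body": {"targets": [[0,0,0.735,0,0,0,85],[0,0,0.735,0,0,0,85],[0,0,0.735,0,0,0,85],[0,0,0.735,0,0,0,85],[0,0,0.735,0,0,0,85],[0,0,0.735,0,0,0,85],[0,0,0.735,0,0,0,85],[0,0,0.735,0,0,0,85],[0,0,0,0,0,0,85],[0,0,0,0,0,0,85],[0,0,0,0,0,0,85]]}}

```text
time_s: 5.23
tcp_pos: [0.5139, -0.0059, 0.1436]
tool_rot: [0.16, 0.752, 0.626, 0.129]
ft_force: [0.3, 0.7, -0.3]
width: 0.085
gripper_force: 0.0
```

```bash
python3 -c "
from h import *
goto(.002,.125,.0075)
t=env.camera('top');w=env.camera('wrist')
o=np.vstack([cv2.resize(w,(480,300)),cv2.resize(t[180:300,240:432],(480,300))])
cv2.imwrite('pics/g1.png',o[:,:,::-1])"
```

```text
rel S,L,N mm [ 15.2 126.6  31.9] shift units [-0.073 -0.634  1.237] rot deg [-1.29  0.37 -0.08] t 5.2333 w 0.08502316888667288 F [0.1, 0.7, -0.3] 0.0
```

View pics/g1.png

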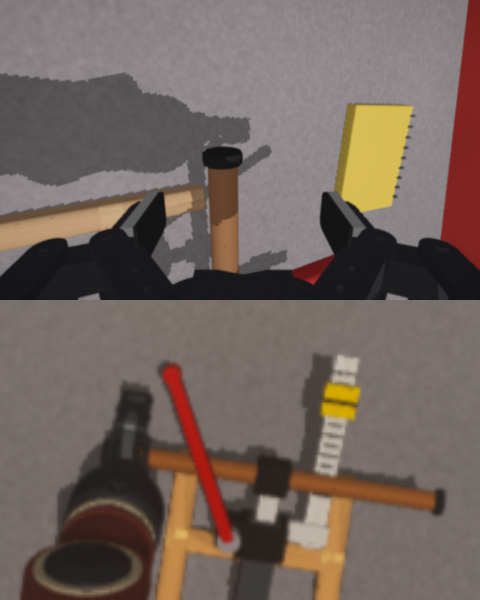

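The wrist view shows the +y end of the bar between the open fingers. The hand stopped about 24 mm short along the tool axis, so I'm checking the joints against their limits.

```bash
python3 -c "
from h import *
print(pose()[2]['joints'].round(3))
for th in (8,13,25):
    a=np.radians(25-th)
    # tool z tilted th deg from vertical; grasp pt 6 ahead
    zt=-(np.cos(a)*nn+np.sin(a)*sl)
    for S in(.002,.077): 
        g=bar0+S*sl+.0015*nn+.125*l-.006*zt; fl=g-zt*.2
        print(th,S,g.round(3),'flange-ish r,z',np.hypot(*fl[:2]).round(3),fl[2].round(3))
fl=pose()[0]-pose()[1][:,2]*.2;print(np.hypot(*fl[:2]),fl[2])
"
```

```text
[-0.237  0.49   0.2    2.258  1.436  0.015 -1.694]
8 0.002 [ 0.514 -0.007  0.116] flange-ish r,z 0.486 0.314
8 0.077 [ 0.581 -0.02   0.148] flange-ish r,z 0.553 0.346
13 0.002 [ 0.513 -0.007  0.116] flange-ish r,z 0.469 0.311
13 0.077 [ 0.58  -0.02   0.148] flange-ish r,z 0.536 0.343
25 0.002 [ 0.512 -0.007  0.116] flange-ish r,z 0.429 0.297
25 0.077 [ 0.579 -0.019  0.148] flange-ish r,z 0.496 0.329
0.4347662068913322 0.3268541524128183
```

>>> {"method": "play_rows", "body": {"targets": [[0,0,-0.5,0,0,0,85],[0,0,-0.5,0.02,0,0,85],[0,0,-0.5,0.03,0,0,85],[0,0,0,0.03,0,0,85],[0,0,0,0.03,0,0,85],[0,0,0,0.03,0,0,85],[0,0,0,0.03,0,0,85],[0,0,0,0,0,0,85]]}}

```text
time_s: 6.0
tcp_pos: [0.5113, -0.0065, 0.155]
tool_rot: [0.072, 0.767, 0.635, 0.055]
ft_force: [0.5, 0.4, -0.3]
width: 0.0854
gripper_force: 0.0
```

```bash
cat >> h.py <<'E'
def rt(th):
    a=np.radians(25-th);zt=-(np.cos(a)*nn+np.sin(a)*sl);y=np.cross(zt,l);return np.stack([l,y,zt],1)
def go2(th,S,L,N=.0015,back=.006):
    "grasp point at S,L,N rel bar0 with tilt th; back = TCP distance behind it"
    p,R,s=pose();G=rt(th);g=bar0+S*sl+L*l+N*nn-back*G[:,2]
    q=p+.006*R[:,2]-bar0
    print('grasp S,L,N mm',np.round([1e3*q@sl,1e3*q@l,1e3*q@nn],1),'units',(R.T@(g-p)/.02).round(3),'rot deg',np.degrees(Rn.from_matrix(R.T@G).as_rotvec()).round(2),'j',s['joints'].round(2),'t',s['time_s'],'w',round(s['width'],4),'F',[round(float(s['ft_force']@a),1) for a in(sl,l,nn)],s['gripper_force'])
E
python3 -c "
from h import *
go2(8,.002,.125)"
```

```text
grasp S,L,N mm [ 16.4 125.4  37.5] units [-0.008 -0.228  1.925] rot deg [ 2.42  0.52 -0.42] j [ 0.33  0.54 -0.56  2.06  0.71  0.54 -0.93] t 6.0 w 0.0854 F [0.2, 0.5, -0.4] 0.0
```

>>> {"method": "play_rows", "body": {"targets": [[0,-0.06,0.48,0,0.006,-0.005,85],[0,-0.06,0.48,0,0,0,85],[0,-0.06,0.48,0,0,0,85],[0,-0.06,0.48,0,0,0,85],[0,0,0,0,0,0,85],[0,0,0,0,0,0,85]]}}

```text
time_s: 6.5
tcp_pos: [0.5112, -0.0058, 0.1152]
tool_rot: [0.07, 0.763, 0.64, 0.057]
ft_force: [1.0, 0.4, 0.2]
width: 0.085
gripper_force: 0.0
```

```bash
python3 -c "
from h import *
go2(10,.002,.125)"
```

```text
grasp S,L,N mm [ -0.7 126.2   1.5] units [-0.06   0.133 -0.034] rot deg [0.29 0.12 0.31] j [ 0.27  0.6  -0.47  2.1   0.8   0.44 -1.01] t 6.5 w 0.085 F [0.9, 0.6, -0.2] 0.0
```

>>> {"method": "play_rows", "body": {"targets": [[0,0.13,0,0,0,0.003,60],[0,0,0,0,0,0,40],[0,0,0,0,0,0,10],[0,0,0,0,0,0,10],[0,0,0,0,0,0,10],[0,0,0,0,0,0,10],[0,0,0,0,0,0,10],[0,0,0,0,0,0,10]], "newtons": 20}}

```text
time_s: 7.17
tcp_pos: [0.5137, -0.0066, 0.1162]
tool_rot: [0.07, 0.765, 0.638, 0.057]
ft_force: [-2.4, 0.6, 3.2]
width: 0.017
gripper_force: 20.4
```

```bash
python3 -c "
from h import *
go2(10,.077,.125)"
```

```text
grasp S,L,N mm [  2.1 125.8   1.4] units [-0.042  3.622 -0.956] rot deg [ 0.32  0.1  -0.03] j [ 0.27  0.6  -0.48  2.09  0.8   0.45 -1.01] t 7.1667 w 0.017 F [-0.9, 0.2, 3.9] 20.365766286849976
```

>>> {"method": "play_rows", "body": {"targets": [[0,0.36,-0.095,0,0,0,10],[0,0.36,-0.095,0,0,0,10],[0,0.36,-0.095,0,0,0,10],[0,0.36,-0.095,0,0,0,10],[0,0.36,-0.095,0,0,0,10],[0,0.36,-0.095,0,0,0,10],[0,0.36,-0.095,0,0,0,10],[0,0.36,-0.095,0,0,0,10],[0,0.36,-0.095,0,0,0,10],[0,0.36,-0.095,0,0,0,10],[0,0,0,0,0,0,10],[0,0,0,0,0,0,10]]}}

```text
time_s: 8.17
tcp_pos: [0.582, -0.0189, 0.1486]
tool_rot: [0.07, 0.765, 0.638, 0.058]
ft_force: [-2.9, 1.0, 3.9]
width: 0.0171
gripper_force: 20.7
```

```bash
python3 -c "
from h import *
go2(10,.077,.125)
t=env.camera('top');s=env.camera('scene')
cv2.imwrite('pics/top2.png',t[:,:,::-1]);cv2.imwrite('pics/scene2.png',s[:,:,::-1])
o=np.vstack([cv2.resize(s[140:220,195:323],(480,300),interpolation=cv2.INTER_CUBIC),cv2.resize(t[180:280,280:440],(480,300),interpolation=cv2.INTER_CUBIC)])
cv2.imwrite('pics/g2.png',o[:,:,::-1])"
```

```text
grasp S,L,N mm [ 78.7 125.9   1.4] units [-0.047 -0.082  0.015] rot deg [ 0.5   0.05 -0.07] j [ 0.35  0.64 -0.58  1.88  0.69  0.63 -0.84] t 8.1667 w 0.0171 F [-1.1, 0.5, 4.8] 20.658676028251648
```

View pics/g2.png

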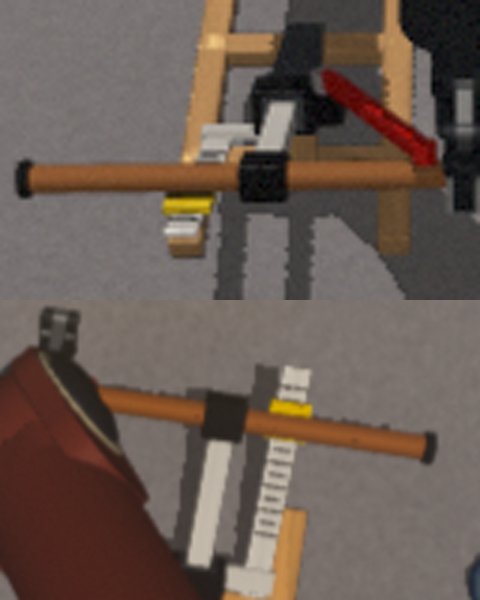

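The top crop shows the bar over the index, with yellow visible on the up-slope side and only a sliver on the down-slope side. I'll fit the bar line and compare it with the projected mark.

```bash
cat > chk.py <<'E'
from h import *
import sys
n=sys.argv[1]
X=np.array([.55766,-.19087,.12703])
for cam,px,us in(('top',(376.3,220.3),list(range(364,372))+list(range(388,410))),('scene',(245.7,193.7),list(range(206,255)))):
    cal=env.get_calibration(cam)
    def off(a): return np.array(proj(cal,X+a))-np.array(proj(cal,X))
    k=off(.012*nn); e=off(.01*sl)
    mk=np.array(px)+k
    im=cv2.imread(f'pics/{cam}{n}.png');h=cv2.cvtColor(im,cv2.COLOR_BGR2HSV)
    m=cv2.inRange(h,(4,110,60),(15,255,255));pts=[]
    v0,v1=(195,250) if cam=='top' else (175,205)
    for u in us:
        v=np.nonzero(m[v0:v1,u])[0]
        if len(v)>=3:pts.append((u,v0+np.median(v)))
    pts=np.array(pts);f=np.polyfit(*pts.T,1);r=pts[:,1]-np.polyval(f,pts[:,0]);f=np.polyfit(*pts[abs(r)<1].T,1)
    dev=np.polyval(f,mk[0])-mk[1]
    slope_per=(e[1]-f[0]*e[0])/10
    print(cam,len(pts),'mark px',mk.round(1),'bar v',np.polyval(f,mk[0]).round(2),'px/mm',slope_per.round(3),'bar beyond index mm',(dev/slope_per).round(2))
E
python3 chk.py 2
python3 - <<'E'
import cv2,numpy as np
im=cv2.imread('pics/top2.png')
for u in(372,376,380):print(u,[tuple(int(c) for c in im[v,u]) for v in range(210,230)])
im=cv2.imread('pics/top0.png')
for u in(372,376,380):print(u,[tuple(int(c) for c in im[v,u]) for v in range(210,230)])
E
```

```text
top 30 mark px [376.6 222.3] bar v 221.95 px/mm -0.43 bar beyond index mm 0.91
scene 49 mark px [245.3 189. ] bar v 186.92 px/mm 0.164 bar beyond index mm -12.69
372 [(102, 108, 117), (113, 121, 130), (88, 111, 124), (37, 128, 158), (0, 158, 200), (0, 171, 215), (0, 167, 210), (9, 123, 166), (34, 82, 130), (39, 77, 132), (40, 82, 141), (41, 86, 149), (41, 83, 144), (40, 79, 135), (38, 74, 125), (42, 86, 126), (99, 137, 158), (152, 173, 186), (164, 178, 188), (119, 129, 138)]
376 [(151, 163, 173), (168, 182, 192), (149, 163, 172), (83, 121, 137), (0, 153, 186), (0, 171, 211), (0, 169, 212), (0, 154, 197), (24, 106, 149), (37, 76, 128), (41, 79, 135), (42, 86, 146), (42, 87, 149), (41, 84, 144), (40, 78, 132), (36, 78, 123), (44, 126, 160), (134, 168, 186), (163, 178, 188), (146, 158, 168)]
380 [(146, 158, 168), (171, 185, 194), (170, 185, 194), (142, 166, 178), (76, 135, 159), (11, 134, 170), (0, 159, 201), (0, 165, 208), (11, 119, 158), (32, 79, 122), (40, 77, 130), (41, 81, 140), (42, 86, 149), (44, 88, 149), (40, 81, 139), (39, 76, 128), (36, 78, 120), (54, 111, 139), (89, 115, 131
[... 272 characters left out ...]
, 156, 182), (144, 166, 179), (154, 168, 178), (113, 122, 131)]
376 [(142, 154, 164), (160, 173, 183), (141, 155, 163), (78, 114, 128), (3, 145, 178), (0, 164, 203), (0, 163, 205), (0, 163, 205), (0, 162, 205), (0, 155, 196), (15, 99, 128), (24, 69, 87), (0, 133, 172), (0, 158, 201), (0, 162, 204), (0, 162, 204), (18, 167, 204), (124, 171, 191), (154, 170, 181), (139, 151, 160)]
380 [(138, 150, 159), (162, 176, 185), (161, 176, 185), (134, 157, 168), (70, 127, 149), (11, 127, 161), (0, 151, 192), (0, 161, 204), (0, 162, 205), (0, 160, 202), (0, 133, 171), (23, 85, 109), (16, 106, 136), (0, 146, 187), (0, 159, 201), (0, 161, 203), (0, 160, 200), (42, 138, 168), (83, 111, 127), (98, 104, 113)]
```

The top view puts the bar about 1 mm past the index, so I'll ease it back slightly and start sliding.

>>> {"method": "play_rows", "body": {"targets": [[0,-0.06,0.015,0,0,0,10],[0,0,0,0,0,0,10],[-0.2,0,0,0,0,0,10],[-0.2,0,0,0,0,0,10],[-0.2,0,0,0,0,0,10]], "newtons": 20}}

```text
time_s: 8.68
tcp_pos: [0.5804, -0.0197, 0.1482]
tool_rot: [0.066, 0.762, 0.641, 0.067]
ft_force: [3.4, 19.2, -6.2]
width: 0.0174
gripper_force: 19.8
```

```bash
python3 -c "
from h import *
go2(10,.0772,.048)"
```

```text
grasp S,L,N mm [ 77.2 125.    1.6] units [-3.846 -0.016 -0.069] rot deg [ 0.73 -1.1   0.33] j [ 0.37  0.64 -0.6   1.89  0.69  0.61 -0.82] t 8.6833 w 0.0174 F [-2.7, 19.5, -5.6] 19.82133239507675
```

>>> {"method": "play_rows", "body": {"targets": [[-0.4,0,0,0,0,0,10],[-0.4,0,0,0,0,0,10],[-0.4,0,0,0,0,0,10]]}}

```text
time_s: 8.93
tcp_pos: [0.579, -0.0356, 0.1501]
tool_rot: [0.064, 0.759, 0.643, 0.074]
ft_force: [3.4, 25.4, -1.4]
width: 0.0174
gripper_force: 20.0
```

```bash
python3 -c "
from h import *
go2(10,.0772,.048)"
```

```text
grasp S,L,N mm [ 79.4 109.2   2.8] units [-3.049 -0.12  -0.01 ] rot deg [ 1.1  -1.82  0.68] j [ 0.42  0.64 -0.61  1.9   0.68  0.6  -0.78] t 8.9333 w 0.0174 F [-1.7, 25.6, -0.8] 19.96711403131485
```

>>> {"method": "play_rows", "body": {"targets": [[-0.4,-0.06,0,0.006,-0.01,0.004,10],[-0.4,-0.06,0,0.006,-0.01,0.004,10],[-0.4,0,0,0,0,0,10]]}}

```text
time_s: 9.18
tcp_pos: [0.5722, -0.0579, 0.1497]
tool_rot: [0.067, 0.764, 0.639, 0.056]
ft_force: [2.9, 25.1, -2.0]
width: 0.0176
gripper_force: 19.6
```

```bash
python3 -c "
from h import *
go2(10,.0772,.048)"
```

```text
grasp S,L,N mm [76.6 85.8  3.5] units [-1.891  0.052  0.092] rot deg [-0.03  0.02  0.06] j [ 0.44  0.64 -0.6   1.9   0.68  0.63 -0.76] t 9.1833 w 0.0176 F [-2.4, 25.2, -1.1] 19.644127786159515
```

>>> {"method": "play_rows", "body": {"targets": [[-0.4,0.02,0.04,0.002,-0.005,0.002,10],[-0.4,0.01,0.04,0.002,-0.005,0.002,10],[-0.4,0,0.02,0.002,-0.005,0.002,10]]}}

```text
time_s: 9.43
tcp_pos: [0.5682, -0.0815, 0.1487]
tool_rot: [0.07, 0.768, 0.635, 0.044]
ft_force: [3.0, 27.5, 0.7]
width: 0.0173
gripper_force: 20.6
```

```bash
python3 -c "
from h import *
go2(10,.0772,.048)
s=env.camera('scene');cv2.imwrite('pics/scene3.png',s[:,:,::-1])
cv2.imwrite('pics/g3.png',cv2.resize(s[130:230,190:350],(640,400),interpolation=cv2.INTER_CUBIC)[:,:,::-1])"
```

```text
grasp S,L,N mm [76.5 61.8  2.5] units [-0.694  0.051  0.055] rot deg [-0.57  1.36 -0.47] j [ 0.47  0.64 -0.59  1.89  0.69  0.65 -0.73] t 9.4333 w 0.0173 F [-1.5, 27.6, 1.5] 20.623413026332855
```

View pics/g3.png

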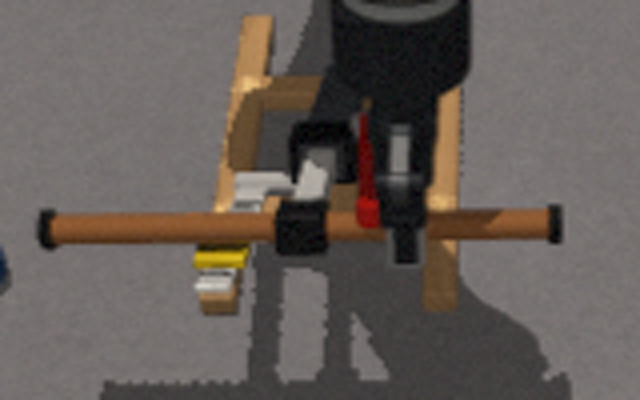

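The scene crop shows the finger pushing the lever, which is nearly along the mast with its tip at about (368,212) in the crop. The bar is still in the pads.

>>> {"method": "play_rows", "body": {"targets": [[-0.35,0.02,0.01,-0.003,0.008,-0.003,10],[-0.35,0.02,0.01,-0.003,0.008,-0.003,10],[-0.35,0.01,0.01,0,0,0,10]]}}

```text
time_s: 9.73
tcp_pos: [0.5664, -0.0943, 0.1492]
tool_rot: [0.063, 0.762, 0.641, 0.062]
ft_force: [8.0, 48.9, -7.8]
width: 0.0173
gripper_force: 20.0
```

```bash
python3 -c "
from h import *
go2(10,.0772,.048)"
```

```text
grasp S,L,N mm [77.2 49.1  2.7] units [-0.05   0.015  0.057] rot deg [ 0.12 -0.89  0.31] j [ 0.54  0.64 -0.63  1.9   0.67  0.62 -0.67] t 9.7333 w 0.0173 F [-4.1, 49.5, -6.7] 20.02673774957657
```

>>> {"method": "play_rows", "body": {"targets": [[0,0,0,0,0,0,10],[0,0,0,0,0,0,10],[0,0,0,0,0,0,10],[0,0,0,0,0,0,10],[0,0,0,0,0,0,10],[0,0,0,0,0,0,10]], "newtons": 40}}

```text
time_s: 10.23
tcp_pos: [0.5659, -0.0942, 0.149]
tool_rot: [0.063, 0.762, 0.642, 0.06]
ft_force: [4.5, 39.0, -3.5]
width: 0.0171
gripper_force: 39.4
```

```bash
python3 -c "
from h import *
go2(10,.0772,.048)
t=env.camera('top');s=env.camera('scene')
cv2.imwrite('pics/top4.png',t[:,:,::-1]);cv2.imwrite('pics/scene4.png',s[:,:,::-1])
o=np.vstack([cv2.resize(s[140:220,195:323],(480,300),interpolation=cv2.INTER_CUBIC),cv2.resize(t[180:280,280:440],(480,300),interpolation=cv2.INTER_CUBIC)])
cv2.imwrite('pics/g4.png',o[:,:,::-1])"; python3 chk.py 4
```

```text
grasp S,L,N mm [76.7 49.1  2.8] units [-0.053  0.042  0.055] rot deg [ 0.02 -0.71  0.45] j [ 0.53  0.64 -0.63  1.9   0.67  0.62 -0.67] t 10.2333 w 0.0171 F [-3.8, 39.2, -2.1] 39.41627562046051
top 30 mark px [376.6 222.3] bar v 225.23 px/mm -0.422 bar beyond index mm -6.85
scene 49 mark px [245.3 189. ] bar v 186.32 px/mm 0.163 bar beyond index mm -16.46
```

View pics/g4.png

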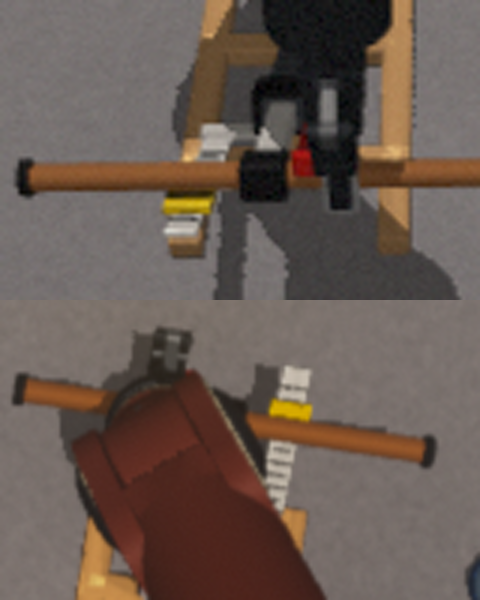

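The crops show the lever shut against the block and the bar still gripped. The bar sits slightly lower than in the earlier view, and the arm may have spoiled the fit, so I'll refit using only unobstructed columns.

Run:
```python
from h import *
T=env.get_calibration('top');X=np.array([.55766,-.19087,.12703])
mk=np.array([376.3,220.75])+np.array(proj(T,X+.012*nn))-np.array(proj(T,X));print('mark',mk)
for n in(0,2,4):
    im=cv2.imread(f'pics/top{n}.png').astype(int);h=cv2.cvtColor(im.astype(np.uint8),cv2.COLOR_BGR2HSV)
    m=cv2.inRange(h,(4,110,60),(15,255,255));pts=[]
    for u in range(389,411):
        v=np.nonzero(m[195:275,u])[0]
        v=v[(v>15)] if n else v
        if len(v)>=3:
            w=m[195+v,u];pts.append((u,195+v.mean(),len(v)))
    pts=np.array(pts);f=np.polyfit(pts[:,0],pts[:,1],1)
    print(n,len(pts),'slope',f[0].round(3),'v at 376.6',np.polyval(f,376.6).round(2),'v400',np.polyval(f,400).round(2),pts[:,2].mean())
    print([int(im[v,376,0]) for v in range(211,232)],[int(im[v,376,1]) for v in range(211,232)])
b=bar0+.002*sl+.0015*nn
for S in(0,.075): print(S,proj(T,b+S*sl-.048*l),proj(T,b+S*sl-.12*l))
```

```text
mark [376.58645496 222.78639856]
0 22 slope 0.157 v at 376.6 254.34 v400 258.01 7.954545454545454
[160, 141, 78, 3, 0, 0, 0, 0, 0, 15, 24, 0, 0, 0, 0, 18, 124, 154, 139, 120, 144] [173, 155, 114, 145, 164, 163, 163, 162, 155, 99, 69, 133, 158, 162, 162, 167, 171, 170, 151, 131, 157]
2 22 slope 0.154 v at 376.6 221.82 v400 225.42 7.954545454545454
[168, 149, 83, 0, 0, 0, 0, 24, 37, 41, 42, 42, 41, 40, 36, 44, 134, 163, 146, 126, 152] [182, 163, 121, 153, 171, 169, 154, 106, 76, 79, 86, 87, 84, 78, 78, 126, 168, 178, 158, 137, 164]
4 22 slope 0.164 v at 376.6 222.78 v400 226.63 8.090909090909092
[168, 148, 84, 0, 0, 0, 0, 0, 13, 33, 35, 39, 39, 38, 38, 44, 100, 146, 143, 124, 150] [182, 162, 120, 151, 171, 171, 169, 163, 112, 75, 74, 81, 85, 83, 77, 75, 118, 161, 156, 135, 163]
0 (np.float64(369.98945474289474), np.float64(253.21055272386704)) (np.float64(402.0312388579212), np.float64(258.14737441329396))
0.075 (np.float64(376.1344814004833), np.float64(222.35688183994495)) (np.float64(408.9302217836522), np.float64(227.39559261768707))
```

Run:
```python
from h import *
S=env.get_calibration('scene')
h=cv2.cvtColor(cv2.imread('pics/scene4.png'),cv2.COLOR_BGR2HSV);m=cv2.inRange(h,(0,150,60),(5,255,255))[165:195,260:300]
v,u=np.nonzero(m);print('red u',u.min()+260,u.max()+260,'v',v.min()+165,v.max()+165)
for a in(0,.05,.1):
    L=.031+.165*np.sin(a)
    P=bar0+(-.056+.165*np.cos(a))*sl+.023*nn
    print(a,[np.round(proj(S,P+(L+k)*l),1) for k in(-.008,.008)])
p,R,s=pose();print(s['time_s'],s['gripper_force'],p)
```

```text
red u 273 278 v 173 186
0 [array([272.6, 182.8]), array([279.7, 182.8])]
0.05 [array([276.3, 182.8]), array([283.4, 182.7])]
0.1 [array([280. , 182.6]), array([287. , 182.6])]
10.3333 39.415839314460754 [ 0.56591639 -0.09415702  0.1490474 ]
```

The lever tip lies where a closed lever should, the bar is at the index, and the grip is steady, so I'm handing in.

```bash
python3 -c "
from h import *
print(env.finish_job())"
```

```text
the job is handed in; nothing more can be done
None
```

The job is handed in at about 10 s: the bar is held level with the yellow index (to about 1 mm by camera), the red lever is pushed fully closed, and the hand is still gripping the bar; the judging result was not shown.

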